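# Set the lino block and bring the fullest ink tin

## Robot

A 7-joint arm with a two-finger parallel gripper is mounted at the origin on the work surface. World frame = base frame: x ahead of the robot, y to its left, z up, the work surface at z = 0. Lengths are in m, angles in degrees, forces in N, time in s.
With the tool pointing down it reaches from about 0.425 to 0.875 m from the base axis. Payload 4.7 kg.
Tool frame: the origin (TCP) lies midway between the tips of the shut fingers; the grasp point (between the pads) lies env.grip_point_offset behind it (env.grip_point_offset is the distance from the TCP to the grasp point, in m); z points along the fingers, y is the line along which they close (so a half turn about z gives the same grasp; the last joint's range is limited). The gripper opens to 87 mm and grips with 3 to 60 N. Pads are 19 mm wide; open, the fingers measure 117 mm over their backs; the gripper's body (75 mm by 190 mm) begins 51 mm behind the grasp point.
Start: joints at [73.058, 18.392, -4.016, 83.108, 1.295, 78.541, -3.26], TCP at [0.198, -0.619, 0.193] pointing down, gripper open.
Joint ranges: [-163.93, 163.93], [-17.29, 119.83], [-79.2, 71.16], [3.27, 140.29], [-89.18, 269.18], [5.43, 117.66], [-154.24, 154.24]. Speed limits (degrees/s): [147.25, 147.25, 180, 180, 180, 180, 180].

## Interface

Orientations are given as [roll, pitch, yaw] about the fixed x, y, z axes, in that order (R = Rz(yaw) Ry(pitch) Rx(roll)).
In Python, from cell import env gives the robot as it stands.
- The arm moves only by the shell command python3 -m creep 'ROWS' [FORCE]. ROWS is a JSON object of lists of equal length, an entry for each row: "translation": the shift along the tool's x, y, z in units of 0.08 m (1.0 is 0.08 m), a list of three; "turn": the turn, a rotation vector about the tool's x, y, z in units of 180 degrees (1.0 is 180 degrees), a list of three; "grip": the opening, from 0 (shut) to 1 (fully open). In form: {"translation": [[x, y, z], ...], "turn": [[ax, ay, az], ...], "grip": [grip, ...]}. A call has 1 to 5 rows; each row shifts and turns the commanded pose from where the row before left it, along the tool's axes as they then stand; what a row does not reach is not made up. A row lasts 1/8 s, in which the tool goes at most 62.5 mm and 10.7 degrees, less where a joint would pass 70% of its speed; a pose out of reach is approached as far as the arm can. A call with a number of a shift or a turn outside -1 to 1 is refused whole. A call with a gripper value outside its range is refused whole. The fingers move at their own pace and stop on an object; FORCE is the grip in N (left out, the last holds). Time passes only in rows, so rows that do not move let the fingers close. It gives the time, the measured TCP pose, the force, the opening and the grip force at its end, in the units of the state.
- env.get_obs(): the state, without advancing time (a new reading comes with each control period).
- env.read_camera(name): name is "scene" or "top" or "wrist"; returns a dict with "frame" (400x640x3 uint8, red, green, blue), "z_map" (400x640 float32, m along the optical axis (not along the pixel's ray), 0 where there is no reading), "K" (3x3 intrinsics, pixels), "D" ([k1, k2, p1, p2, k3] as OpenCV has them; the pictures are not rectified), "rvec" (rotation vector, rad) and "tvec" (3), from world to camera coordinates, as OpenCV has them. Camera axes: x right, y down, z forward; pixel columns grow to the right and rows downward; lengths in m; the calibration is good to about 2 mm. A picture is of the moment at which its call begins.
- env.sign_off(): hands the job in; it is judged then, once.
The state is a dict: "time_s": time; "qpos": joint angles; "joint_velocities": joint speeds; "effort": joint torques, N m; "tool_pos": TCP position; "tool_rot": TCP orientation; "force": force on the tool from outside, world axes, zero at the start; "wrist_torque": the same for the moment, N m; "grip_width": finger opening in m; "grasp_force": force on a finger pad.
Only numpy, scipy, OpenCV 4.12 (cv2) and the standard library are available. Lean on these libraries where they do the work, as an engineer would, in place of code of your own. Each camera call takes 0.05 s, during which the arm holds its last target. There are 200 camera calls.

## Task

Get ready to print: lay the round lino block flat into the matching round recess of the plywood registration board and let go of it. Then heft the three identical closed ink tins to find the fullest (heaviest) one, and finish while still holding that tin in the gripper, upright and still, straight above the block with a hand's breadth (about 10 cm) of air under it. The other two tins end standing where they were found; never tip a tin over, and leave the jar, palette knife and ink roller (brayer) alone.

Things in the scene. Friction and masses are not known exactly. Their poses are not given: they have to be found in the camera images.
- block: round lino printing block lying flat: disc 60 mm diameter, 16 mm thick (wood below, dark lino face on top), 0.05 kg; origin at the centre of its underside, z up
- board: plywood registration board fixed to the table, 110 mm (its x) by 200 mm (its y), 18 mm high, lying flat and turned by up to 0.35 rad; origin at the centre of its underside. It has a round recess (63 mm diameter, 5 mm deep, centre at y = +45 mm) and a square one (49 mm, 5 mm deep, centre at y = -45 mm), both with dark, ink-stained floors; the block fits only the round one and then stands 11 mm proud of the board
- round_recess (a point): centre of the floor of the round recess, 13 mm above the table; axes as the board
- tin_a: plain bare-steel ink tin, closed, upright cylinder 62 mm diameter, 100 mm high, same look as the other two; origin at the centre of its underside, z up. Each of the three weighs 0.12 to 0.65 kg; the fullest is at least 0.15 kg heavier than either other. Nothing but its weight tells it apart; the names mean nothing
- tin_b: plain bare-steel ink tin, closed, upright cylinder 62 mm diameter, 100 mm high, same look as the other two; origin at the centre of its underside, z up. Each of the three weighs 0.12 to 0.65 kg; the fullest is at least 0.15 kg heavier than either other. Nothing but its weight tells it apart; the names mean nothing
- tin_c: plain bare-steel ink tin, closed, upright cylinder 62 mm diameter, 100 mm high, same look as the other two; origin at the centre of its underside, z up. Each of the three weighs 0.12 to 0.65 kg; the fullest is at least 0.15 kg heavier than either other. Nothing but its weight tells it apart; the names mean nothing
- paint_jar: closed jar of paint, 68 mm diameter, 90 mm high, beyond the work; leave alone; origin at the centre of its underside
- knife: palette knife lying on the table, 200 mm long; leave alone; origin at its middle, underneath
- brayer: ink roller with wooden handle lying on the table, about 150 mm long (handle along its -x), 32 mm high; leave alone; origin under the roller's middle

How it is judged:
By the outcome, as a careful person would: the job done as asked, in the order asked, and still so for the second after the job is handed in, while the arm keeps its last pose, push and grip.
It also fails if it takes over 72 s, if anything falls off the work surface, if the arm or the gripper's body presses on something with over 40 N, if the wrist force passes 120 N, or if a joint passes its speed limit or range.

## Working session

There is one attempt and no reset: what is moved stays moved. The work goes in short steps, Python scripts to look and compute and a shell command to move; the robot and the scene stay as the last step left them, time stands still between calls to the robot, and variables do not carry over. Pictures are saved under pics/ and viewed, at most 10 in all, crops included, and the job is handed in when it is done.

```bash
ls; mkdir -p pics; cat > h.py <<'E'
import numpy as np, cv2
from cell import env
def shot(n,save=None):
    c=env.read_camera(n)
    if save: cv2.imwrite('pics/'+save,c['frame'][:,:,::-1])
    return c
def world(c):
    h,w=c['z_map'].shape
    u,v=np.meshgrid(np.arange(w),np.arange(h))
    p=cv2.undistortPoints(np.stack([u,v],-1).reshape(-1,1,2).astype(float),c['K'],c['D']).reshape(h,w,2)
    z=c['z_map'][...,None]
    X=np.concatenate([p*z,z],-1)
    R=cv2.Rodrigues(np.array(c['rvec'],float))[0]
    W=(X-np.array(c['tvec']).reshape(3))@R
    W[c['z_map']==0]=np.nan
    return W
E
python3 - <<'E'
from h import *
o=env.get_obs();print(o, env.grip_point_offset)
c=shot('top','top1.png');np.savez('top1.npz',**c)
c=shot('scene','scene1.png')
E
```

```text
pics
{'time_s': 0.0, 'qpos': array([73.05845095, 18.44026187, -4.01559607, 83.174235  ,  1.29563332,
       78.54218484, -3.25911496]), 'joint_velocities': array([ 0.01387278, -0.03016213, -0.1095595 , -0.05175845,  0.06010426,
       -0.00486173, -0.04741137]), 'effort': array([ 7.71268951e-04, -4.91284561e+01, -4.03220225e-01, -3.12536144e+01,
       -6.37623598e-02,  4.37272363e-02,  1.62269348e-04]), 'tool_pos': array([ 0.1979124 , -0.61849029,  0.19185382]), 'tool_rot': array([-1.79888599e+02,  6.38818501e-03,  1.77523629e+01]), 'force': array([ 0.54908469, -0.02511975, -0.23925174]), 'wrist_torque': array([ 0.03565963,  0.01796372, -0.0010763 ]), 'grasp_force': 0.0, 'grip_width': 0.08686637270657713} 0.0187
```

View pics/top1.png

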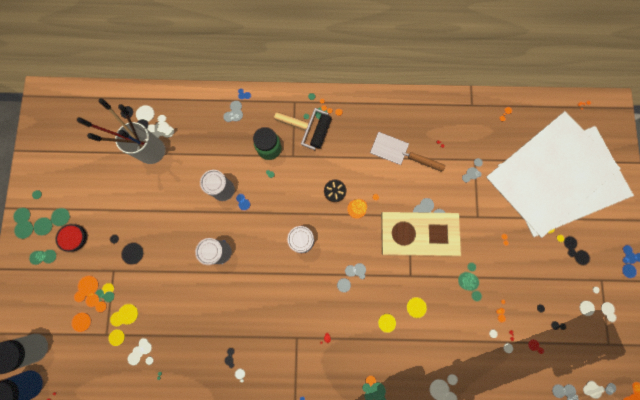

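View pics/scene1.png

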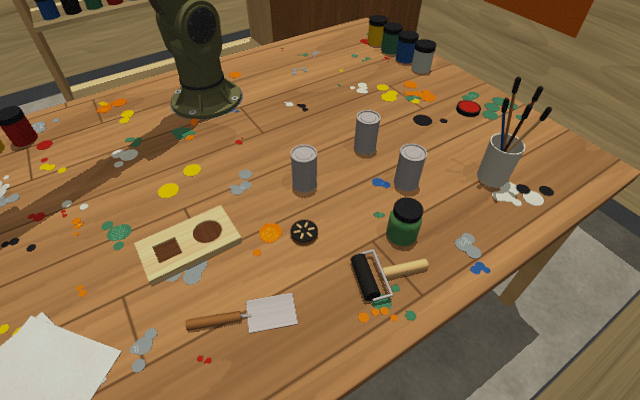

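The top view shows the block at (335,191), tins at (213,182), (209,251) and (301,239), the board around (421,234) with its round recess at (403,233), and the jar at (267,142). Next I turn these into positions.

```bash
python3 - <<'E'
from h import *
c=dict(np.load('top1.npz'));W=world(c)
def box(u,v,r): return W[v-r:v+r+1,u-r:u+r+1].reshape(-1,3)
for n,(u,v) in dict(tA=(213,182),tB=(209,251),tC=(301,239)).items():
    P=box(u,v,22);P=P[(P[:,2]>.09)&(P[:,2]<.115)]
    print(n,len(P),(P.min(0)+P.max(0))/2,P.mean(0))
P=box(335,191,16);P=P[(P[:,2]>.011)&(P[:,2]<.025)];print('blk',len(P),(P.min(0)+P.max(0))/2,P.mean(0))
P=box(421,234,46);P=P[(P[:,2]>.008)&(P[:,2]<.03)]
r=cv2.minAreaRect(P[:,:2].astype(np.float32));print('board',r,len(P),np.median(P[:,2]))
F=c['frame'].astype(int).sum(2)
for n,(u,v) in dict(rnd=(403,233),sq=(438,234)).items():
    m=F[v-16:v+17,u-16:u+17]<250
    Q=W[v-16:v+17,u-16:u+17][m];print(n,m.sum(),Q.mean(0),(Q.min(0)+Q.max(0))/2)
for n,(u,v) in dict(jar=(267,142)).items():
    P=box(u,v,18);P=P[P[:,2]>.07];print(n,P.mean(0))
print(box(335,191,0))
E
```

```text
tA 521 [0.63539185 0.2788466  0.09748942] [0.63603846 0.27857039 0.09812293]
tB 563 [0.47017458 0.27668849 0.09809112] [0.47057034 0.2771021  0.09799659]
tC 531 [0.50336254 0.06256572 0.09816592] [0.5029909  0.06326243 0.09795861]
blk 399 [ 0.63745232 -0.02113044  0.01614535] [ 0.63752099 -0.02023304  0.01619478]
board ((0.528283417224884, -0.24421295523643494), (0.11005965620279312, 0.20073001086711884), 0.3476937711238861) 3295 0.017161482811197736
rnd 388 [nan nan nan] [nan nan nan]
sq 292 [nan nan nan] [nan nan nan]
jar [0.75088489 0.15899917 0.08928296]
[[ 0.6342724  -0.02103815  0.01877113]]
```

```bash
python3 -m creep '{"translation":[[0,0,0],[0,0,0],[0.3,-0.4,0],[0.36,-0.5,0],[0.36,-0.5,0]],"turn":[[0,0,0.049],[0,0,0.049],[0,0,0],[0,0,0],[0,0,0]],"grip":[1,1,1,1,1]}' 10
python3 -m creep '{"translation":[[0.36,-0.5,0],[0.36,-0.5,0],[0.36,-0.5,0],[0.36,-0.5,0],[0.36,-0.5,0]],"turn":[[0,0,0],[0,0,0],[0,0,0],[0,0,0],[0,0,0]],"grip":[1,1,1,1,1]}'
```

```text
time_s: 0.72
tool_pos: [0.2801, -0.5054, 0.1924]
tool_rot: [-180.0, 0.0, 0.1]
force: [1.0, -0.1, 0.2]
grip_width: 0.087
grasp_force: 0.0
time_s: 1.35
tool_pos: [0.4236, -0.3051, 0.1926]
tool_rot: [-180.0, 0.0, 0.1]
force: [0.1, -0.2, -0.2]
grip_width: 0.0868
grasp_force: 0.0
```

```bash
python3 -m creep '{"translation":[[0.36,-0.48,0],[0.36,-0.48,0],[0.36,-0.48,0],[0.36,-0.48,0],[0.36,-0.48,0]],"turn":[[0,0,0],[0,0,0],[0,0,0],[0,0,0],[0,0,0]],"grip":[1,1,1,1,1]}'
python3 -m creep '{"translation":[[0.36,-0.48,0],[0.27,-0.35,0],[0,0,0],[0,0,0]],"turn":[[0,0,0],[0,0,0],[0,0,0],[0,0,0]],"grip":[1,1,1,1]}'
python3 - <<'E'
from h import *
print(env.get_obs()['tool_pos'])
c=shot('wrist','w1.png');W=world(c);np.savez('w1.npz',**c)
m=(W[...,2]>.011)&(W[...,2]<.025)&(np.hypot(W[...,0]-.637,W[...,1]+.02)<.05)
P=W[m];print(m.sum(),P.mean(0),P.min(0),P.max(0))
print(cv2.minEnclosingCircle(P[:,:2].astype(np.float32)))
E
```

```text
time_s: 1.98
tool_pos: [0.5672, -0.1132, 0.1926]
tool_rot: [180.0, 0.0, 0.1]
force: [0.3, 0.3, 0.1]
grip_width: 0.0868
grasp_force: 0.0
time_s: 2.48
tool_pos: [0.6165, -0.0488, 0.1923]
tool_rot: [180.0, 0.1, 0.1]
force: [-0.9, -1.0, 0.6]
grip_width: 0.087
grasp_force: 0.0
[ 0.61645834 -0.04881369  0.1923168 ]
2297 [ 0.63831277 -0.02110435  0.01616739] [ 0.60780141 -0.04998333  0.01193654] [0.66711375 0.00870552 0.01892721]
((0.6374922394752502, -0.021264854818582535), 0.030204135924577713)
```

View pics/w1.png

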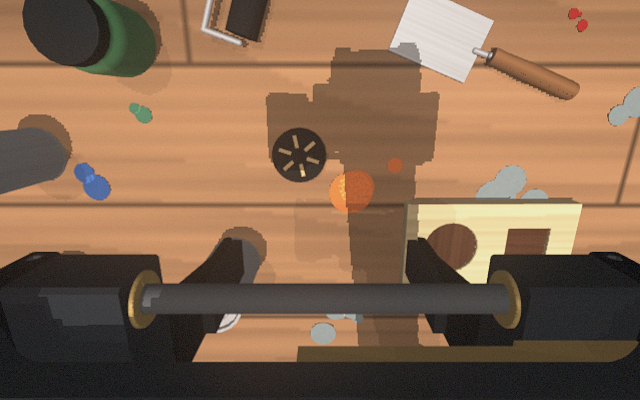

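The wrist view shows the block at (299,154) and the round recess at (451,245). The block's position agrees with the top camera's. I'm descending on it now.

```bash
python3 -m creep '{"translation":[[0.262,-0.344,0],[0,0,0.5],[0,0,0.5],[0,0,0.5],[0,0,0.4]],"turn":[[0,0,0],[0,0,0],[0,0,0],[0,0,0],[0,0,0]],"grip":[1,1,1,1,1]}' 10
python3 -m creep '{"translation":[[0,0,0.2],[0,0,0.2],[0,0,0]],"turn":[[0,0,0],[0,0,0],[0,0,0]],"grip":[1,1,1]}'
```

```text
time_s: 3.15
tool_pos: [0.6368, -0.0228, 0.0392]
tool_rot: [179.9, 0.1, -0.0]
force: [0.0, -0.1, 0.3]
grip_width: 0.0868
grasp_force: 0.0
time_s: 3.52
tool_pos: [0.6374, -0.0208, 0.0083]
tool_rot: [180.0, 0.1, 0.1]
force: [-0.4, 0.4, 1.0]
grip_width: 0.0868
grasp_force: 0.0
```

```bash
python3 -m creep '{"translation":[[0,0,0],[0,0,0],[0,0,0],[0,0,0],[0,0,0]],"turn":[[0,0,0],[0,0,0],[0,0,0],[0,0,0],[0,0,0]],"grip":[0.5,0.5,0.5,0.5,0.5]}' 10
python3 - <<'E'
from h import *
c=dict(np.load('w1.npz'));W=world(c)
P=W[(W[...,2]>.0155)&(W[...,2]<.021)&(W[...,1]<-.13)&(W[...,1]>-.36)&(W[...,0]>.45)]
print(P.min(0),P.max(0))
F=c['frame'].astype(int).sum(2)
for n,(u,v) in dict(rnd=(451,245)).items():
    m=(F<270);M=np.zeros_like(m);M[v-28:v+28,u-35:u+35]=1
    Q=W[m&M];Q=Q[~np.isnan(Q[:,0])];Q=Q[(Q[:,2]>.005)&(Q[:,2]<.02)];print(n,len(Q),Q.mean(0),Q.min(0),Q.max(0))
c=dict(np.load('top1.npz'));W=world(c);F=c['frame'].astype(int).sum(2)
for n,(u,v) in dict(rnd=(403,233),sq=(438,234)).items():
    s=np.s_[v-16:v+17,u-16:u+17]
    Q=W[s][F[s]<250];Q=Q[~np.isnan(Q[:,0])];Q=Q[(Q[:,2]>.005)&(Q[:,2]<.022)];print(n,len(Q),Q.mean(0),(Q.min(0)+Q.max(0))/2,cv2.minEnclosingCircle(Q[:,:2].astype(np.float32)))
E
```

```text
time_s: 4.15
tool_pos: [0.638, -0.0203, 0.009]
tool_rot: [180.0, -0.0, 0.1]
force: [-0.2, -0.2, 0.0]
grip_width: 0.0475
grasp_force: 0.0
[ 0.47949013 -0.34600041  0.01551354] [ 0.74741322 -0.14479603  0.02099743]
rnd 1499 [ 0.53051469 -0.20426817  0.01346502] [ 0.49748223 -0.23134671  0.01121493] [ 0.55712529 -0.15896336  0.01919079]
rnd 386 [ 0.52724317 -0.20026304  0.01325183] [ 0.52673077 -0.20079693  0.01374601] ((0.5275938510894775, -0.20021440088748932), 0.029344582930207253)
sq 289 [ 0.52720724 -0.29019025  0.01314459] [ 0.52791408 -0.29068205  0.01350804] ((0.5283348560333252, -0.2906170189380646), 0.029763512313365936)
```

The fingers closed past 60 mm, so I don't have the block. I'll look before moving.

```bash
python3 - <<'E'
from h import *
print(env.get_obs()['grip_width'],env.get_obs()['grasp_force'])
c=shot('wrist','w2.png')
W=world(c);m=(W[...,2]>.011)&(W[...,2]<.022)&(np.hypot(W[...,0]-.637,W[...,1]+.02)<.1);P=W[m];print(len(P),P.min(0),P.max(0))
shot('scene','s2.png')
E
```

```text
0.04752247618433899 0.0
7167 [ 0.60909519 -0.05072962  0.01103565] [0.66789018 0.00895105 0.0186167 ]
```

View pics/w2.png

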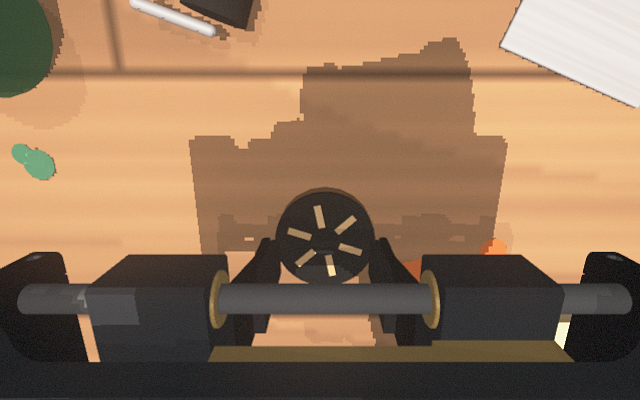

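View pics/s2.png

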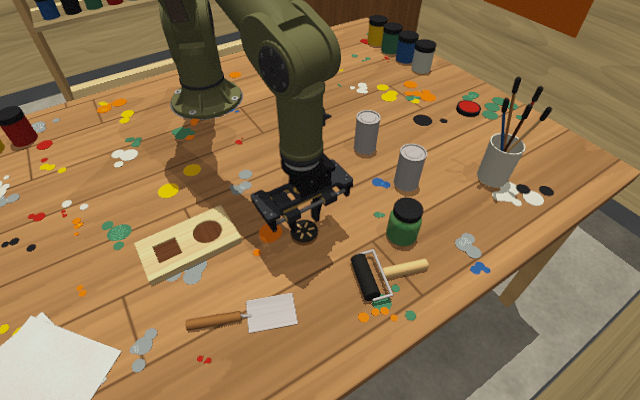

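The block hasn't moved, and in the wrist view (block centre at (325,237)) the fingertips at (265,240) and (375,240) sit beside it. I'll check by projection where the fingers really are.

```bash
python3 - <<'E'
from h import *
o=env.get_obs();print(o['tool_pos'],o['grip_width'],o['grasp_force'],o['qpos'])
c=shot('wrist');W=world(c)
t=o['tool_pos']
pts=[t+[0,s,z] for z in (0,.0187) for s in (0,.024,-.024,.030,-.030,.0435,-.0435)]
print(cv2.projectPoints(np.array(pts),c['rvec'],c['tvec'],c['K'],c['D'])[0].reshape(-1,2).round())
print('cam',-cv2.Rodrigues(c['rvec'])[0].T@c['tvec'].reshape(3))
for u,v in [(265,240),(262,250),(255,270),(245,300),(375,240),(380,250),(390,270),(400,300),(325,237),(278,240),(372,240)]: print(u,v,W[v,u].round(4))
E
```

```text
[ 0.63792702 -0.02035198  0.00892612] 0.045221087726655305 0.0 [  22.08128875   28.21117373  -28.79702441   95.12611958   15.16171932
   60.57480307 -101.23690004]
[[324. 237.]
 [285. 237.]
 [363. 237.]
 [276. 237.]
 [373. 237.]
 [254. 236.]
 [394. 237.]
 [324. 250.]
 [282. 249.]
 [367. 250.]
 [271. 249.]
 [377. 250.]
 [247. 249.]
 [401. 250.]]
cam [ 0.71914378 -0.02010902  0.20071111]
265 240 [0.6499 0.0101 0.0418]
262 250 [0.6493 0.0098 0.0526]
255 270 [0.6501 0.0089 0.0738]
245 300 [6.697e-01 1.000e-04 1.257e-01]
375 240 [ 0.648  -0.0473  0.0371]
380 250 [ 0.6483 -0.0478  0.0502]
390 270 [ 0.6498 -0.0483  0.0731]
400 300 [ 0.6696 -0.0399  0.1253]
325 237 [ 0.6408 -0.0209  0.0163]
278 240 [0.6482 0.004  0.0379]
372 240 [ 0.6484 -0.0455  0.0382]
```

```bash
python3 - <<'E'
from h import *
c=shot('wrist');W=world(c);print(env.get_obs()['grip_width'])
for n,s in dict(L=np.s_[225:300,215:285],R=np.s_[225:300,368:440]).items():
    P=W[s].reshape(-1,3);P=P[(P[:,2]>.021)&(P[:,0]<.68)]
    for a in np.arange(.02,.09,.008):
        Q=P[(P[:,2]>=a)&(P[:,2]<a+.008)]
        if len(Q): print(n,round(a,3),len(Q),Q[:,0].mean().round(4),Q[:,1].min().round(4),Q[:,1].max().round(4))
E
```

```text
0.04450746868141135
L 0.036 129 0.6454 0.0015 0.0105
L 0.044 200 0.6454 0.0014 0.0105
L 0.052 227 0.6462 0.0015 0.0105
L 0.06 276 0.6471 0.0015 0.0121
L 0.068 264 0.6491 0.0016 0.014
L 0.076 301 0.6494 0.0016 0.0154
L 0.084 15 0.6503 0.0065 0.0141
R 0.036 80 0.6492 -0.0515 -0.0428
R 0.044 203 0.6462 -0.0514 -0.0425
R 0.052 214 0.6464 -0.0516 -0.0425
R 0.06 285 0.6472 -0.0529 -0.0424
R 0.068 242 0.6492 -0.055 -0.0425
R 0.076 315 0.6496 -0.0563 -0.0424
R 0.084 15 0.6505 -0.0551 -0.0474
```

The fingertips sit at about z = 0.036, well behind the reported TCP, so they retract when the gripper is open. I'll open to just over 60 mm and measure the tip height there.

```bash
cat > tips.py <<'E'
from h import *
o=env.get_obs();t=o['tool_pos'];c=shot('wrist');W=world(c);d=W-t
for s in (1,-1):
    m=(abs(d[...,0])<.014)&(s*d[...,1]>.01)&(s*d[...,1]<.07)&(d[...,2]<.08)&(W[...,2]>.022)
    P=d[m];print(s,len(P),'tip rel z',np.percentile(P[:,2],1).round(4),'inner',(s*P[:,1]).min().round(4))
print(t,o['grip_width'],o['grasp_force'],o['force'],o['time_s'])
E
python3 -m creep '{"translation":[[0,0,0],[0,0,0],[0,0,0],[0,0,0]],"turn":[[0,0,0],[0,0,0],[0,0,0],[0,0,0]],"grip":[0.85,0.85,0.85,0.85]}' 10
python3 tips.py
```

```text
time_s: 4.85
tool_pos: [0.6379, -0.0203, 0.0089]
tool_rot: [180.0, 0.0, 0.1]
force: [-0.0, 0.1, 0.4]
grip_width: 0.0718
grasp_force: 0.0
1 1963 tip rel z 0.03 inner 0.0353
-1 1961 tip rel z 0.0302 inner 0.0356
[ 0.63794377 -0.0203011   0.00891554] 0.07178991482150213 0.0 [-0.00538528  0.11242762  0.39925651] 4.85
```

```bash
python3 -m creep '{"translation":[[0,0,0.1],[0,0,0.05],[0,0,0]],"turn":[[0,0,0],[0,0,0],[0,0,0]],"grip":[0.85,0.85,0.85]}'
python3 tips.py
```

```text
time_s: 5.28
tool_pos: [0.6373, -0.0203, -0.0039]
tool_rot: [-180.0, 0.1, 0.1]
force: [-0.1, 0.8, 0.3]
grip_width: 0.0739
grasp_force: 0.0
1 1982 tip rel z 0.0301 inner 0.0364
-1 1984 tip rel z 0.0303 inner 0.0367
[ 0.63732707 -0.0203136  -0.00390681] 0.07392808089055157 0.0 [-0.07904628  0.83045154  0.34949234] 5.275
```

TCP is at −0.004 with no contact, which confirms the tip offset of about 0.030. I'll go another 19 mm down and grip.

```bash
python3 -m creep '{"translation":[[0,-0.005,0.1],[0,0,0.1],[0,0,0.04],[0,0,0]],"turn":[[0,0,0],[0,0,0],[0,0,0],[0,0,0]],"grip":[0.85,0.85,0.85,0.85]}'
```

```text
time_s: 5.82
tool_pos: [0.6376, -0.0199, -0.0228]
tool_rot: [-180.0, 0.1, 0.1]
force: [-0.3, 0.3, 0.2]
grip_width: 0.0739
grasp_force: 0.0
```

```bash
python3 -m creep '{"translation":[[0,0,0],[0,0,0],[0,0,0],[0,0,0]],"turn":[[0,0,0],[0,0,0],[0,0,0],[0,0,0]],"grip":[0.6,0.55,0.55,0.55]}' 10
```

```text
time_s: 6.32
tool_pos: [0.6382, -0.02, -0.022]
tool_rot: [180.0, -0.0, 0.1]
force: [-0.3, -0.9, 2.4]
grip_width: 0.0592
grasp_force: 10.0
```

```bash
python3 -m creep '{"translation":[[0,0,-0.2],[0,0,-0.4],[0,0,-0.5],[-0.3,0.2,-0.5],[-0.3,0.2,-0.4]],"turn":[[0,0,0],[0,0,0],[0,0,0],[0,0,0],[0,0,0]],"grip":[0.55,0.55,0.55,0.55,0.55]}'
python3 -m creep '{"translation":[[-0.4,0.3,0],[-0.37,0.3,0],[-0.3,0.2,0],[0,0,0],[0,0,0]],"turn":[[0,0,0],[0,0,0],[0,0,0],[0,0,0],[0,0,0]],"grip":[0.55,0.55,0.55,0.55,0.55]}'
python3 - <<'E'
from h import *
o=env.get_obs();print(o['tool_pos'],o['grasp_force'])
c=shot('wrist','w3.png');W=world(c);np.savez('w3.npz',**c)
F=c['frame'].astype(float)
top=(abs(W[...,2]-.0175)<.004)&(W[...,0]>.45)&(W[...,0]<.6)&(W[...,1]<-.12)&(W[...,1]>-.36)
P=W[top];print('board x',P[:,0].min(),P[:,0].max(),'y',P[:,1].min(),P[:,1].max())
m=(W[...,2]>.009)&(W[...,2]<.0155)&(np.hypot(W[...,0]-.528,W[...,1]+.2)<.04)
Q=W[m];print(len(Q),Q.mean(0),Q.min(0),Q.max(0),cv2.minEnclosingCircle(Q[:,:2].astype(np.float32)))
E
```

```text
time_s: 6.95
tool_pos: [0.5901, -0.0519, 0.1406]
tool_rot: [180.0, -0.1, 0.2]
force: [0.4, -1.0, -0.4]
grip_width: 0.0594
grasp_force: 10.0
time_s: 7.58
tool_pos: [0.5053, -0.1156, 0.1386]
tool_rot: [180.0, -0.1, 0.1]
force: [0.4, 0.2, 0.3]
grip_width: 0.0594
grasp_force: 10.0
[ 0.50531436 -0.11555034  0.13863493] 10.000070035457611
board x 0.4717532498482404 0.5834350159112228 y -0.34598338547488694 -0.1449513319057716
3319 [ 0.52778324 -0.20094489  0.01347612] [ 0.4958999  -0.23207776  0.01114622] [ 0.55813388 -0.16997456  0.01549932] ((0.5272361636161804, -0.20090007781982422), 0.03158186376094818)
```

View pics/w3.png

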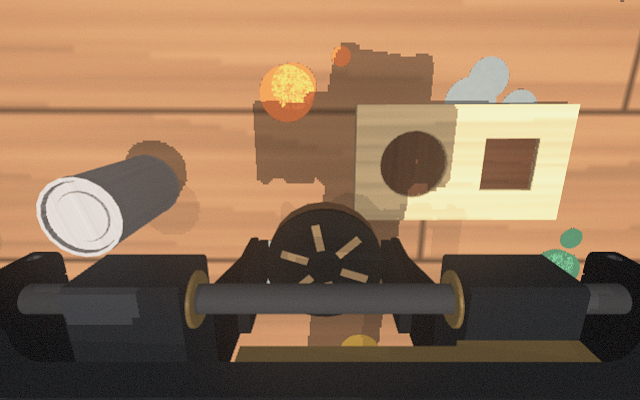

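The wrist view shows the round recess at (413,163) and the block held level at (323,262). The circle fit gives the recess at (0.5272, −0.2009). Next I measure where the block sits relative to the TCP.

```bash
python3 - <<'E'
from h import *
t=env.get_obs()['tool_pos']
c=dict(np.load('w3.npz'));W=world(c);d=W-t
m=(d[...,2]>.031)&(d[...,2]<.045)&(np.hypot(d[...,0],d[...,1])<.045)&(c['frame'].sum(2)<600)
m&=(abs(d[...,1])<.029)
P=d[m];print(len(P),P.min(0),P.max(0),np.median(P,0))
pl=P[P[:,0]>.015];print(pl[:,2].mean(), P[abs(P[:,0])<.005][:,2].mean())
print('to go units',((np.array([.5272,-.2009])-t[:2])/.08)*[1,-1])
E
```

```text
7479 [-0.03085715 -0.02899981  0.03100219] [0.02977921 0.02899948 0.0445689 ] [ 0.00819982 -0.00023895  0.03830025]
0.03782111581132181 0.038324611660759574
to go units [0.27150313 1.07091556]
```

```bash
python3 -m creep '{"translation":[[0.1,0.4,0],[0.1,0.4,0.3],[0.072,0.271,0.4],[0,0,0.4],[0,0,0.3]],"turn":[[0,0,0],[0,0,0],[0,0,0],[0,0,0],[0,0,0]],"grip":[0.55,0.55,0.55,0.55,0.55]}'
python3 -m creep '{"translation":[[0,0,0.2],[0,0,0.1],[0,0,0],[0,0,0]],"turn":[[0,0,0],[0,0,0],[0,0,0],[0,0,0]],"grip":[0.55,0.55,0.55,0.55]}'
```

```text
time_s: 8.25
tool_pos: [0.5269, -0.2007, 0.024]
tool_rot: [-179.9, 0.1, 0.2]
force: [-0.4, -0.9, -0.6]
grip_width: 0.0591
grasp_force: 10.0
time_s: 8.75
tool_pos: [0.5274, -0.202, 0.0027]
tool_rot: [180.0, -0.1, 0.1]
force: [-0.9, -0.4, -0.2]
grip_width: 0.0594
grasp_force: 10.0
```

```bash
python3 -m creep '{"translation":[[0,-0.01,0.05],[0,0,0.05],[0,0,0.03],[0,0,0]],"turn":[[0,0,0],[0,0,0],[0,0,0],[0,0,0]],"grip":[0.55,0.55,0.55,0.55]}'
```

```text
time_s: 9.25
tool_pos: [0.5264, -0.201, -0.0088]
tool_rot: [-180.0, 0.0, 0.1]
force: [0.5, 0.4, -0.8]
grip_width: 0.0591
grasp_force: 10.0
```

The block is at floor height with no contact force, so it is in the recess. I'll release it, rise and check.

```bash
python3 -m creep '{"translation":[[0,0,0],[0,0,0],[0,0,0],[0,0,-0.2],[0,0,-0.3]],"turn":[[0,0,0],[0,0,0],[0,0,0],[0,0,0],[0,0,0]],"grip":[0.75,0.9,1,1,1]}'
python3 -m creep '{"translation":[[0,0,-0.5],[0,0,-0.5],[-0.4,0,-0.4],[0,0,0]],"turn":[[0,0,0],[0,0,0],[0,0,0],[0,0,0]],"grip":[1,1,1,1]}'
python3 - <<'E'
from h import *
o=env.get_obs();print(o['tool_pos'])
c=shot('wrist','w4.png');W=world(c)
m=(W[...,2]>.022)&(W[...,2]<.036)&(np.hypot(W[...,0]-.527,W[...,1]+.201)<.05)
P=W[m];print(len(P),P.mean(0),cv2.minEnclosingCircle(P[:,:2].astype(np.float32)))
A=np.c_[P[:,:2]-P[:,:2].mean(0),np.ones(len(P))];print(np.linalg.lstsq(A,P[:,2],rcond=None)[0])
E
```

```text
time_s: 9.88
tool_pos: [0.5261, -0.2008, 0.0321]
tool_rot: [-180.0, 0.0, 0.1]
force: [0.5, -0.3, -0.3]
grip_width: 0.0862
grasp_force: 0.0
time_s: 10.38
tool_pos: [0.4952, -0.2024, 0.1474]
tool_rot: [179.8, -0.3, 0.0]
force: [1.1, -0.9, 0.2]
grip_width: 0.0874
grasp_force: 0.0
[ 0.49520378 -0.20237248  0.14742883]
3223 [ 0.52657278 -0.20141304  0.02915922] ((0.5258034467697144, -0.20148120820522308), 0.030121300369501114)
[-0.00160336  0.00073606  0.02915922]
```

View pics/w4.png

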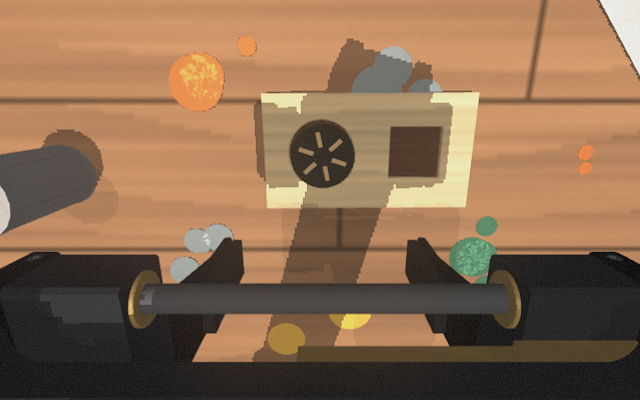

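The block sits at (322,154) in the round recess: its top is at 0.0292 and level, so it's seated. Now to tin C.

```bash
python3 -m creep '{"translation":[[0.1,-0.4,0],[0,-0.6,0],[0,-0.6,0],[0,-0.6,0],[0,-0.6,0]],"turn":[[0,0,0],[0,0,0],[0,0,0],[0,0,0],[0,0,0]],"grip":[1,1,1,1,1]}'
python3 -m creep '{"translation":[[0,-0.51,0],[0,0,0.3],[0,0,0]],"turn":[[0,0,0],[0,0,0],[0,0,0]],"grip":[1,1,1]}'
python3 - <<'E'
from h import *
o=env.get_obs();t=o['tool_pos'];print(t)
c=shot('wrist');W=world(c)
for q in [(.503,.063),(.47,.277),(.635,.279)]:
    m=(W[...,2]>.09)&(W[...,2]<.106)&(np.hypot(W[...,0]-q[0],W[...,1]-q[1])<.045)
    P=W[m]
    if len(P)>50: print(len(P),P.min(0),P.max(0),cv2.minEnclosingCircle(P[:,:2].astype(np.float32)))
E
```

```text
time_s: 11.05
tool_pos: [0.5017, 0.025, 0.1426]
tool_rot: [-180.0, 0.1, 0.1]
force: [-0.6, 0.9, 0.3]
grip_width: 0.087
grasp_force: 0.0
time_s: 11.42
tool_pos: [0.5001, 0.0643, 0.1171]
tool_rot: [-180.0, 0.3, 0.2]
force: [0.8, -0.2, 0.1]
grip_width: 0.0873
grasp_force: 0.0
[0.500101   0.06432437 0.11711873]
6449 [0.47193495 0.03210394 0.09004233] [0.53425289 0.09373815 0.10229535] ((0.502885103225708, 0.0632760226726532), 0.03149872645735741)
1987 [0.46689634 0.24618917 0.09001041] [0.50184754 0.29204058 0.10206352] ((0.47984665632247925, 0.27091503143310547), 0.024879010394215584)
173 [0.61580367 0.24739857 0.0900056 ] [0.63511435 0.25679785 0.0954346 ] ((0.6254590153694153, 0.2527957558631897), 0.010551923885941505)
```

```bash
python3 -m creep '{"translation":[[0.035,0.013,0.3],[0,0,0.4],[0,0,0.35],[0,0,0.16],[0,0,0]],"turn":[[0,0,0],[0,0,0],[0,0,0],[0,0,0],[0,0,0]],"grip":[1,1,1,1,1]}'
python3 -m creep '{"translation":[[0,0,0],[0,0,0],[0,0,0],[0,0,0],[0,0,0]],"turn":[[0,0,0],[0,0,0],[0,0,0],[0,0,0],[0,0,0]],"grip":[0.6,0.6,0.6,0.6,0.6]}' 30
```

```text
time_s: 12.1
tool_pos: [0.5046, 0.0624, 0.0224]
tool_rot: [-180.0, 0.1, 0.1]
force: [-0.9, 1.0, -0.0]
grip_width: 0.087
grasp_force: 0.0
time_s: 12.72
tool_pos: [0.5052, 0.0628, 0.0231]
tool_rot: [180.0, -0.1, 0.1]
force: [-0.5, 1.4, 4.0]
grip_width: 0.0613
grasp_force: 30.0
```

```bash
cat > heft.py <<'E'
from h import *
F=[];T=[]
for i in range(12):
    env.read_camera('top');o=env.get_obs();F.append(o['force']);T.append(o['effort'])
F=np.array(F);print('force',F.mean(0).round(3),'sd',F.std(0).round(2),'effort',np.mean(T,0).round(3),o['tool_pos'],o['tool_rot'],o['grip_width'],o['time_s'])
E
python3 -m creep '{"translation":[[0,0,-0.15],[0,0,-0.25],[0,0,-0.1],[0,0,0],[0,0,0]],"turn":[[0,0,0],[0,0,0],[0,0,0],[0,0,0],[0,0,0]],"grip":[0.6,0.6,0.6,0.6,0.6]}' 30
python3 heft.py
```

```text
time_s: 13.35
tool_pos: [0.5041, 0.0625, 0.0619]
tool_rot: [180.0, 0.1, 0.1]
force: [0.9, -0.5, -3.1]
grip_width: 0.0612
grasp_force: 30.0
force [ 0.093 -0.12  -1.974] sd [0.4  0.41 0.47] effort [ 4.0000e-03 -3.2914e+01 -3.3410e+00 -2.8740e+01 -2.0000e-03 -7.3000e-02
 -0.0000e+00] [0.50473508 0.06270298 0.06248885] [1.79996096e+02 2.52812750e-03 1.10036649e-01] 0.06179486289934277 13.95
```

Tin C weighs about 0.2 kg. I'll put it back and go to tin B.

```bash
python3 -m creep '{"translation":[[0,0,0.2],[0,0,0.2],[0,0,0.07],[0,0,0.025],[0,0,0]],"turn":[[0,0,0],[0,0,0],[0,0,0],[0,0,0],[0,0,0]],"grip":[0.6,0.6,0.6,0.6,0.6]}' 30
python3 -m creep '{"translation":[[0,0,0],[0,0,0],[0,0,0],[0,0,-0.3],[0,0,-0.5]],"turn":[[0,0,0],[0,0,0],[0,0,0],[0,0,0],[0,0,0]],"grip":[0.8,1,1,1,1]}'
python3 -m creep '{"translation":[[0,0,-0.5],[0,-0.5,0],[-0.2,-0.6,0],[-0.2,-0.6,0],[0,-0.6,0]],"turn":[[0,0,0],[0,0,0],[0,0,0],[0,0,0],[0,0,0]],"grip":[1,1,1,1,1]}'
python3 -m creep '{"translation":[[-0.05,-0.38,0],[0,0,0],[0,0,0]],"turn":[[0,0,0],[0,0,0],[0,0,0]],"grip":[1,1,1]}'
cat > tin.py <<'E'
from h import *
o=env.get_obs();t=o['tool_pos'];print(t)
c=shot('wrist');W=world(c)
for n,q in dict(C=(.503,.063),B=(.47,.277),A=(.635,.279)).items():
    m=(W[...,2]>.09)&(W[...,2]<.106)&(np.hypot(W[...,0]-q[0],W[...,1]-q[1])<.045)
    P=W[m]
    if len(P)>50:
        (x,y),r=cv2.minEnclosingCircle(P[:,:2].astype(np.float32)); print(n,len(P),x,y,r,'units',(x-t[0])/.08,-(y-t[1])/.08,'down',(t[2]-.0225)/.08)
E
python3 tin.py
```

```text
time_s: 14.58
tool_pos: [0.5033, 0.0626, 0.0232]
tool_rot: [179.9, 0.2, 0.1]
force: [-5.6, -0.9, 7.2]
grip_width: 0.0616
grasp_force: 30.0
time_s: 15.2
tool_pos: [0.5035, 0.0625, 0.0863]
tool_rot: [-180.0, 0.2, 0.1]
force: [0.7, -0.2, 0.4]
grip_width: 0.0869
grasp_force: 0.0
time_s: 15.82
tool_pos: [0.4716, 0.248, 0.1272]
tool_rot: [179.9, -0.1, 0.1]
force: [1.2, -0.4, -0.8]
grip_width: 0.0865
grasp_force: 0.0
time_s: 16.2
tool_pos: [0.4686, 0.2761, 0.1266]
tool_rot: [179.9, 0.0, 0.1]
force: [-0.6, -0.9, 0.4]
grip_width: 0.0869
grasp_force: 0.0
[0.46859159 0.27606164 0.12662689]
C 3752 0.5007315278053284 0.06493499130010605 0.03138088434934616 units 0.401749184995296 2.639083052372547 down 1.3015861802654511
B 5946 0.47057604789733887 0.277296781539917 0.031193191185593605 units 0.024805686145427247 -0.015439325625089817 down 1.3015861802654511
```

```bash
python3 -m creep '{"translation":[[0.025,-0.015,0.3],[0,0,0.4],[0,0,0.4],[0,0,0.2],[0,0,0]],"turn":[[0,0,0],[0,0,0],[0,0,0],[0,0,0],[0,0,0]],"grip":[1,1,1,1,1]}'
python3 -m creep '{"translation":[[0,0,0],[0,0,0],[0,0,0],[0,0,0],[0,0,0]],"turn":[[0,0,0],[0,0,0],[0,0,0],[0,0,0],[0,0,0]],"grip":[0.6,0.6,0.6,0.6,0.6]}' 30
python3 -m creep '{"translation":[[0,0,-0.15],[0,0,-0.25],[0,0,-0.1],[0,0,0],[0,0,0]],"turn":[[0,0,0],[0,0,0],[0,0,0],[0,0,0],[0,0,0]],"grip":[0.6,0.6,0.6,0.6,0.6]}'
python3 heft.py
```

```text
time_s: 16.88
tool_pos: [0.47, 0.277, 0.0222]
tool_rot: [179.9, 0.1, 0.0]
force: [0.2, -0.2, 0.8]
grip_width: 0.087
grasp_force: 0.0
time_s: 17.5
tool_pos: [0.4709, 0.2779, 0.0236]
tool_rot: [180.0, -0.0, 0.1]
force: [-0.5, -2.7, 5.9]
grip_width: 0.0615
grasp_force: 30.0
time_s: 18.12
tool_pos: [0.47, 0.2779, 0.0625]
tool_rot: [180.0, 0.0, 0.1]
force: [-0.1, 0.8, -5.8]
grip_width: 0.0616
grasp_force: 30.0
force [-0.111 -0.186 -5.555] sd [0.41 0.39 0.56] effort [ 5.0000e-03 -3.7822e+01 -7.0920e+00 -3.0204e+01  3.3000e-02 -7.0000e-02
 -0.0000e+00] [0.4703325  0.27824639 0.06288791] [1.79996897e+02 2.16348111e-03 1.09188824e-01] 0.06131916051140894 18.725
```

Tin B weighs about 0.57 kg. I'll put it back and heft tin A as asked.

```bash
python3 -m creep '{"translation":[[0,0,0.2],[0,0,0.2],[0,0,0.07],[0,0,0.025],[0,0,0]],"turn":[[0,0,0],[0,0,0],[0,0,0],[0,0,0],[0,0,0]],"grip":[0.6,0.6,0.6,0.6,0.6]}' 30
python3 -m creep '{"translation":[[0,0,0],[0,0,0],[0,0,0],[0,0,-0.3],[0,0,-0.5]],"turn":[[0,0,0],[0,0,0],[0,0,0],[0,0,0],[0,0,0]],"grip":[0.8,1,1,1,1]}'
python3 -m creep '{"translation":[[0,0,-0.5],[0.4,0,0],[0.6,0,0],[0.6,0,0],[0.46,-0.01,0]],"turn":[[0,0,0],[0,0,0],[0,0,0],[0,0,0],[0,0,0]],"grip":[1,1,1,1,1]}'
python3 -m creep '{"translation":[[0,0,0],[0,0,0]],"turn":[[0,0,0],[0,0,0]],"grip":[1,1]}'
python3 tin.py
```

```text
time_s: 19.35
tool_pos: [0.469, 0.2774, 0.0237]
tool_rot: [179.8, 0.2, 0.1]
force: [-4.7, -4.1, 4.4]
grip_width: 0.0614
grasp_force: 30.0
time_s: 19.98
tool_pos: [0.4695, 0.2778, 0.0869]
tool_rot: [180.0, 0.1, 0.1]
force: [1.0, 0.3, 0.8]
grip_width: 0.0867
grasp_force: 0.0
time_s: 20.6
tool_pos: [0.6375, 0.2787, 0.1269]
tool_rot: [-180.0, -0.0, 0.0]
force: [0.7, 0.8, 0.7]
grip_width: 0.0873
grasp_force: 0.0
time_s: 20.85
tool_pos: [0.6341, 0.2801, 0.1271]
tool_rot: [-180.0, 0.1, 0.2]
force: [-1.2, 1.0, 0.5]
grip_width: 0.0873
grasp_force: 0.0
[0.63411492 0.28010851 0.12707133]
A 5947 0.6364313960075378 0.2788597643375397 0.03125994652509689 units 0.02895597809258743 0.015609275146819673 down 1.3071415759053775
```

```bash
python3 -m creep '{"translation":[[0.025,0.015,0.3],[0,0,0.4],[0,0,0.4],[0,0,0.2],[0,0,0]],"turn":[[0,0,0],[0,0,0],[0,0,0],[0,0,0],[0,0,0]],"grip":[1,1,1,1,1]}'
python3 -m creep '{"translation":[[0,0,0],[0,0,0],[0,0,0],[0,0,0],[0,0,0]],"turn":[[0,0,0],[0,0,0],[0,0,0],[0,0,0],[0,0,0]],"grip":[0.6,0.6,0.6,0.6,0.6]}' 30
python3 -m creep '{"translation":[[0,0,-0.15],[0,0,-0.25],[0,0,-0.1],[0,0,0],[0,0,0]],"turn":[[0,0,0],[0,0,0],[0,0,0],[0,0,0],[0,0,0]],"grip":[0.6,0.6,0.6,0.6,0.6]}'
python3 heft.py
```

```text
time_s: 21.52
tool_pos: [0.636, 0.278, 0.0228]
tool_rot: [180.0, 0.1, 0.2]
force: [0.4, 0.5, -0.4]
grip_width: 0.0872
grasp_force: 0.0
time_s: 22.15
tool_pos: [0.6376, 0.2786, 0.0241]
tool_rot: [-180.0, -0.1, 0.1]
force: [0.5, 1.3, 2.7]
grip_width: 0.0616
grasp_force: 30.0
time_s: 22.78
tool_pos: [0.6368, 0.2778, 0.0628]
tool_rot: [180.0, 0.0, 0.1]
force: [-0.6, -0.4, -2.5]
grip_width: 0.0615
grasp_force: 30.0
force [ 0.299  0.013 -2.533] sd [0.26 0.28 0.55] effort [-0.0000e+00 -5.6179e+01 -1.1889e+01 -2.8933e+01  3.0000e-02 -7.3000e-02
 -0.0000e+00] [0.63711249 0.27815346 0.06328002] [1.79993407e+02 3.97932569e-03 1.12330703e-01] 0.06173420854879058 23.375
```

Tin A weighs about 0.26 kg, so tin B is the fullest. I'll return A and go back to B.

```bash
python3 -m creep '{"translation":[[0,0,0.2],[0,0,0.2],[0,0,0.07],[0,0,0.025],[0,0,0]],"turn":[[0,0,0],[0,0,0],[0,0,0],[0,0,0],[0,0,0]],"grip":[0.6,0.6,0.6,0.6,0.6]}' 30
python3 -m creep '{"translation":[[0,0,0],[0,0,0],[0,0,0],[0,0,-0.3],[0,0,-0.5]],"turn":[[0,0,0],[0,0,0],[0,0,0],[0,0,0],[0,0,0]],"grip":[0.8,1,1,1,1]}'
python3 -m creep '{"translation":[[0,0,-0.5],[-0.4,0,0],[-0.6,0,0],[-0.6,0,0],[-0.47,0.01,0]],"turn":[[0,0,0],[0,0,0],[0,0,0],[0,0,0],[0,0,0]],"grip":[1,1,1,1,1]}'
python3 -m creep '{"translation":[[0,0,0],[0,0,0]],"turn":[[0,0,0],[0,0,0]],"grip":[1,1]}'
python3 tin.py
```

```text
time_s: 24.0
tool_pos: [0.6362, 0.2776, 0.0241]
tool_rot: [179.9, 0.1, 0.1]
force: [-3.6, -1.8, 4.3]
grip_width: 0.0616
grasp_force: 30.0
time_s: 24.62
tool_pos: [0.6365, 0.2779, 0.0883]
tool_rot: [180.0, 0.1, 0.1]
force: [0.1, -0.6, 0.0]
grip_width: 0.0865
grasp_force: 0.0
time_s: 25.25
tool_pos: [0.47, 0.2781, 0.1294]
tool_rot: [-180.0, -0.1, 0.2]
force: [1.0, -0.5, 0.6]
grip_width: 0.0867
grasp_force: 0.0
time_s: 25.5
tool_pos: [0.473, 0.2772, 0.1292]
tool_rot: [-180.0, -0.2, 0.1]
force: [0.5, 0.2, -0.7]
grip_width: 0.0872
grasp_force: 0.0
[0.47297376 0.27719034 0.12921469]
C 3903 0.5008869767189026 0.06413968652486801 0.03148621320724487 units 0.34891516813896695 2.6631332040720435 down 1.3339336040719112
B 5746 0.4688149392604828 0.27676957845687866 0.0312088243663311 units -0.05198530009128052 0.0052595549219103255 down 1.3339336040719112
A 617 0.6113291382789612 0.27750781178474426 0.019281769171357155 units 1.7294421876396993 -0.003968361676409682 down 1.3339336040719112
```

```bash
python3 -m creep '{"translation":[[-0.04,0.005,0.3],[0,0,0.4],[0,0,0.4],[0,0,0.22],[0,0,0]],"turn":[[0,0,0],[0,0,0],[0,0,0],[0,0,0],[0,0,0]],"grip":[1,1,1,1,1]}'
python3 -m creep '{"translation":[[0,0,0],[0,0,0],[0,0,0],[0,0,0],[0,0,0]],"turn":[[0,0,0],[0,0,0],[0,0,0],[0,0,0],[0,0,0]],"grip":[0.6,0.6,0.6,0.6,0.6]}' 30
python3 -m creep '{"translation":[[0,0,-0.2],[0,0,-0.4],[0,0,-0.5],[0,0,-0.5],[0,0,-0.3]],"turn":[[0,0,0],[0,0,0],[0,0,0],[0,0,0],[0,0,0]],"grip":[0.6,0.6,0.6,0.6,0.6]}'
```

```text
time_s: 26.18
tool_pos: [0.468, 0.2764, 0.0211]
tool_rot: [180.0, 0.1, 0.1]
force: [0.1, 0.9, 0.0]
grip_width: 0.0871
grasp_force: 0.0
time_s: 26.8
tool_pos: [0.4689, 0.277, 0.0228]
tool_rot: [-180.0, -0.1, 0.1]
force: [0.1, 1.4, 5.2]
grip_width: 0.0617
grasp_force: 30.0
time_s: 27.42
tool_pos: [0.4681, 0.2767, 0.176]
tool_rot: [180.0, -0.1, 0.1]
force: [0.7, -0.2, -5.4]
grip_width: 0.0613
grasp_force: 30.0
```

```bash
python3 -m creep '{"translation":[[0.03,0.15,0],[0.05,0.3,0],[0.05,0.4,0],[0.05,0.4,0],[0.05,0.4,0]],"turn":[[0,0,0],[0,0,0],[0,0,0],[0,0,0],[0,0,0]],"grip":[0.6,0.6,0.6,0.6,0.6]}'
python3 -m creep '{"translation":[[0.05,0.4,0],[0.05,0.4,0],[0.05,0.4,0],[0.05,0.4,0],[0.05,0.4,0]],"turn":[[0,0,0],[0,0,0],[0,0,0],[0,0,0],[0,0,0]],"grip":[0.6,0.6,0.6,0.6,0.6]}'
python3 -m creep '{"translation":[[0.05,0.4,0],[0.05,0.4,0],[0.05,0.4,0],[0.05,0.4,0],[0.03,0.3,0]],"turn":[[0,0,0],[0,0,0],[0,0,0],[0,0,0],[0,0,0]],"grip":[0.6,0.6,0.6,0.6,0.6]}'
python3 -m creep '{"translation":[[0.03,0.2,0],[0.03,0.15,0.15],[0,0.08,0.14],[0,0,0],[0,0,0]],"turn":[[0,0,0],[0,0,0],[0,0,0],[0,0,0],[0,0,0]],"grip":[0.6,0.6,0.6,0.6,0.6]}'
```

```text
time_s: 28.05
tool_pos: [0.4855, 0.1419, 0.1719]
tool_rot: [179.9, 0.2, 0.1]
force: [-0.3, -1.1, -5.8]
grip_width: 0.0615
grasp_force: 30.0
time_s: 28.68
tool_pos: [0.5053, -0.0174, 0.1719]
tool_rot: [180.0, 0.2, 0.1]
force: [0.0, -0.8, -5.7]
grip_width: 0.0612
grasp_force: 30.0
time_s: 29.3
tool_pos: [0.524, -0.1695, 0.172]
tool_rot: [-180.0, 0.2, -0.0]
force: [-0.2, 0.8, -5.8]
grip_width: 0.0615
grasp_force: 30.0
time_s: 29.92
tool_pos: [0.531, -0.2005, 0.1509]
tool_rot: [-180.0, 0.0, 0.2]
force: [0.5, 0.1, -5.5]
grip_width: 0.0616
grasp_force: 30.0
```

```bash
python3 -m creep '{"translation":[[-0.05,0.01,0],[0,0,0],[0,0,0],[0,0,0],[0,0,0]],"turn":[[0,0,0],[0,0,0],[0,0,0],[0,0,0],[0,0,0]],"grip":[0.6,0.6,0.6,0.6,0.6]}'
python3 - <<'E'
from h import *
c=shot('scene','s5.png');W=world(c)
P=W[(np.hypot(W[...,0]-.526,W[...,1]+.201)<.036)&(W[...,2]>.06)&(W[...,2]<.25)];print('tin',P.min(0),np.percentile(P[:,2],[1,99]))
Q=W[(np.hypot(W[...,0]-.526,W[...,1]+.201)<.036)&(W[...,2]>.022)&(W[...,2]<.05)];print('blk',Q.mean(0),Q.min(0),Q.max(0))
c=shot('top');W=world(c)
for n,q in dict(C=(.503,.063),B=(.47,.277),A=(.635,.279)).items():
    P=W[(np.hypot(W[...,0]-q[0],W[...,1]-q[1])<.045)&(W[...,2]>.09)&(W[...,2]<.115)];print(n,len(P),P.mean(0) if len(P) else '')
o=env.get_obs();print(o['tool_pos'],o['joint_velocities'].round(2))
E
```

```text
time_s: 30.55
tool_pos: [0.5269, -0.2025, 0.151]
tool_rot: [180.0, -0.0, 0.1]
force: [0.0, -0.1, -5.6]
grip_width: 0.0613
grasp_force: 30.0
tin [ 0.49610938 -0.23580692  0.12928713] [0.13094913 0.23061756]
blk [ 0.52934233 -0.20089292  0.03004836] [ 0.49457837 -0.23637474  0.02201583] [ 0.55698162 -0.17062508  0.03355487]
C 534 [0.50087932 0.0625634  0.09790127]
B 0 
A 520 [0.6344651  0.27711916 0.09811555]
[ 0.52685884 -0.20242842  0.15091011] [-0.07  0.03  0.08  0.03 -0.04 -0.01  0.09]
```

View pics/s5.png

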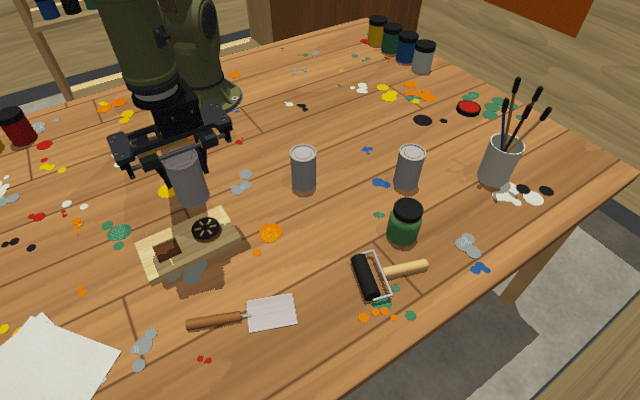

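The tin hangs at (187,178) above the block at (206,229), with about 10 cm of air under it. The other two tins stand at (303,168) and (409,167), and everything is still.

```bash
python3 -c "
from cell import env
print(env.sign_off())"
```

```text
the job is handed in; nothing more can be done
None
```

The job is handed in: the block is flat in the round recess, and the arm is holding the fullest tin (tin at (0.470, 0.277), about 0.57 kg, against about 0.20 and 0.26 kg) upright about 10 cm above it, with the other two tins standing within about 2 mm of where they were found.

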